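# Raise the sample stage by one turn of the hand wheel

### The arm

A 7-joint arm with a two-finger parallel gripper is mounted at the origin on the work surface. World frame = base frame: x ahead of the robot, y to its left, z up, the work surface at z = 0. Lengths are in m, angles in rad, forces in N, time in s.
With the tool pointing down it reaches from about 0.425 to 0.875 m from the base axis. Payload 8.4 kg.
Tool frame: the origin (TCP) lies at the very end of the fingers, on their centre line; the grasp point (between the pads) lies grasp_offset behind it (grasp_offset is the distance from the TCP to the grasp point, in m); z points along the fingers, y is the line along which they close (so a half turn about z gives the same grasp; the last joint's range is limited). The gripper opens to 87 mm and grips with 3 to 60 N. Pads are 19 mm wide; open, the fingers measure 117 mm over their backs; the gripper's body (75 mm by 190 mm) begins 51 mm behind the grasp point.
Start: joints at [-1.215, 0.333, 0.04, 1.465, -0.013, 1.343, -0.059], TCP at [0.286, 0.584, 0.223] pointing down, gripper open.
Joint ranges: [-2.58, 2.58], [-0.38, 2.09], [-1.3, 1.39], [0.25, 2.4], [-1.5, 4.64], [0.08, 2.09], [-2.65, 2.65]. Speed limits (rad/s): [2.22, 2.22, 2.79, 2.79, 3.14, 3.14, 3.14].

### API

Orientations are given as a rotation vector (axis times angle).
In Python, from station import * gives the robot as it stands. The module is installed in compiled form; this text tells all that it offers.
- The arm moves only by the tool move_arm, never from a script. Its argument "series" is a list of rows, each an object with "rot": the turn, a rotation vector about the tool's x, y, z scaled (see below), a list of three; "offset": the shift along the tool's x, y, z scaled (see below), a list of three; "fingers": the closure, from -1 (fully open) to 1 (shut), so that 0 is half open. In form: [{"rot": [rx, ry, rz], "offset": [tx, ty, tz], "fingers": fingers}, ...]. A call has 1 to 20 rows; each row shifts and turns the commanded pose from where the row before left it, along the tool's axes as they then stand; what a row does not reach is not made up. The controller multiplies each number of a shift by 0.4 m and each number of a turn by 45 degrees. A row lasts 1/8 s, in which the tool goes at most 62.5 mm and 10.7 degrees, less where a joint would pass 70% of its speed; a pose out of reach is approached as far as the arm can. A call with a number of a shift or a turn outside -1 to 1 is refused whole. A call with a gripper value outside its range is refused whole. The fingers move at their own pace and stop on an object; "force" is the grip in N (left out, the last holds). Time passes only in rows, so rows that do not move let the fingers close. It gives the time, the measured TCP pose, the force, the opening and the grip force at its end, in the units of the state.
- observe(): the state, without advancing time (a new reading comes with each control period).
- camera(name): name is "side" or "top"; returns a dict with "color" (420x560x3 uint8, red, green, blue), "intrinsics" (3x3 intrinsics, pixels), "position" and "orientation" of the camera in the world. Camera axes: x right, y up, looking along -z (the intrinsics and any distortion apply to the point x, -y, -z); pixel columns grow to the right and rows downward; lengths in m; the calibration is good to about 2 mm. A picture is of the moment at which its call begins. There is no depth.
- sign_off(): hands the job in; it is judged then, once.
Trained networks look in the newest picture that a camera, given by its name, has taken for a name from the list of things; names that differ only in an ending like _2 or _b are one class to them, and where a whole thing is asked for, a point or a joint stands for the part that bears it (a point fixed in the world has none). Each returns a list of dicts, best first, with "confidence" (0 to 1); they miss things now and then, are a little off and sometimes report something else, mostly with a low value. They report only what shows in the picture. A call takes as long as a camera call. They do not tell look-alikes from the thing itself.
- spot_in(camera, thing): "box" ([left, top, right, bottom] in pixels, round what is visible of it).
The state is a dict: "time": time; "joint_positions": joint angles; "qvel": joint speeds; "effort": joint torques, N m; "ee_pos": TCP position; "orientation": TCP orientation; "ft_force": force on the tool from outside, world axes, zero at the start; "wrist_torque": the same for the moment, N m; "grip_width": finger opening in m; "grasp_force": force on a finger pad.
Only numpy, scipy, OpenCV 4.12 (cv2) and the standard library are available. Lean on these libraries where they do the work, as an engineer would, in place of code of your own. Each camera call takes 0.05 s, during which the arm holds its last target. There are 200 camera calls.

### The job

Raise the microscope's sample stage: push the hand wheel round by its red upright handle, anticlockwise seen from above, through exactly one full turn, so that the handle comes back to where it started. Then press the green button on the white pad fully down to lock the stage, and let it come up again. Push gently, without squeezing the handle or forcing the wheel, and leave the small things on the table where they are.

Things in the scene. Friction and masses are not known exactly. Their poses are not given: they have to be found in the camera images.
- wheel_hub (a point): Centre of the aluminium hand wheel, on its upright axis at the top face of the hub (103 mm above the table). The wheel lies flat, 144 mm across its rim, three spokes, rim top 100 mm above the table, on a white gear box 110 x 110 mm, 70 mm tall. This point does not turn with the wheel. Gear box and stage are bolted to the table.
- stage_top (a point): Centre of the top of the black stage plate (160 x 160 mm, about 97 mm above the table), which stands beyond the wheel, 205 mm from its axis, and rises 6 mm per turn.
- wheel_handle (a point): The red upright handle of the hand wheel: a round post 22 mm in diameter on the rim, where one spoke ends, standing free from 102 to 155 mm above the table. This point is on its axis, 127.5 mm above the table and 65 mm from the wheel's axis. It goes round with the wheel and starts on the side away from the stage, up to 60 degrees to either hand.
- wheel (a joint): Turn of the hand wheel in rad; grows anticlockwise seen from above. It starts at some value between -1 and 1; one turn is +6.283. No stop is near. It is held by friction (2 to 4 N at the handle) and stays where it is left.
- lock_top (a point): Centre of the top face of the green lock button, 32 mm in diameter, in a black housing on a white control pad (130 x 100 mm, 34 mm tall, fixed to the table). The button moves straight down 6 mm against a spring, fully down at 5 N, and comes up by itself.
- lock (a joint): Travel of the green button in m: 0 up, 0.006 fully down.
- dropper_mid (a point): Loose amber dropper bottle, 30 mm diameter, 70 mm tall, standing; its centre. Leave alone.
- jar_mid (a point): Loose small jar with a purple cap, 38 mm diameter, 55 mm tall; its centre. Leave alone.
- carton_mid (a point): Loose white and magenta carton, 50 x 60 x 110 mm tall, standing; its centre. Leave alone.
- slide_box_mid (a point): Loose flat blue slide box, 102 x 87 x 34 mm; its centre. Leave alone.
- tape_mid (a point): Loose yellow roll of tape lying flat, 80 mm diameter, 19 mm tall; its centre. Leave alone.
- driver_grip (a point): Loose orange screwdriver, 150 mm long, lying; the middle of its handle. Leave alone.
- joystick: Black joystick pad, 130 x 100 mm, 34 mm tall, its stick up to 112 mm above the table; fixed. Origin under its centre. It and the white pad stand on either side of the hand wheel, in either order.
There are look-alikes about, which are no part of the job. What is shaped like the part that bears lock_top but brown or purple is not meant.

How it is judged:
By the outcome, as a careful person would: the job done as asked, in the order asked, and still so for the second after the job is handed in, with the robot touching nothing.
It also fails if it takes over 64 s, if anything falls off the work surface, if the arm or the gripper's body presses on something with over 40 N, if the wrist force passes 120 N, or if a joint passes its speed limit or range.

## Working session

There is one attempt and no reset: what is moved stays moved. The work goes in short steps, Python scripts to look and compute and a tool call to move; the robot and the scene stay as the last step left them, time stands still between calls to the robot, and variables do not carry over. Pictures are saved under pics/ and viewed, at most 10 in all, crops included, and the job is handed in when it is done.

Besides the shell and the picture viewer there is one more tool, called by a JSON object that holds its "api" and its "payload", one argument or row to a line. move_arm: Moves the arm, as the interface text tells. Shifts and turns lie within -1 to 1; 1 stands for 0.4 m of shift or 45 degrees of turn. Its arguments: {"type":"object","properties":{"series":{"type":"array","items":{"type":"object","properties":{"rot":{"type":"array","items":{"type":"number"}},"offset":{"type":"array","items":{"type":"number"}},"fingers":{"type":"number"}}}},"force":{"type":"number"}},"required":["series"]}

```bash
mkdir -p pics
cat > h.py <<'E'
from station import *
import numpy as np, cv2
from scipy.spatial.transform import Rotation as R
def rot(o):
    o=np.array(o,float)
    if o.shape==(3,3): return o
    return R.from_rotvec(o).as_matrix() if o.size==3 else R.from_quat(o).as_matrix()
def ray(c,u,v,z):
    K=np.array(c["intrinsics"]);d=np.linalg.inv(K)@[u,v,1.];d=rot(c["orientation"])@[d[0],-d[1],-d[2]]
    p=np.array(c["position"]);return p+d*(z-p[2])/d[2]
def proj(c,P):
    q=rot(c["orientation"]).T@(np.array(P)-c["position"]);q=np.array(c["intrinsics"])@[q[0],-q[1],-q[2]];return q[:2]/q[2]
def save(im,f): cv2.imwrite("pics/"+f,im[:,:,::-1])
E
python3 - <<'E'
from h import *
s=observe();print({k:np.round(v,3) for k,v in s.items()})
for n in("top","side"):
    c=camera(n);save(c["color"],n+"1.png");print(n,{k:v for k,v in c.items() if k!="color"})
    for t in["wheel_hub","wheel_handle","wheel","lock_top","lock","stage_top","joystick","carton_mid","dropper_mid","jar_mid","slide_box_mid","tape_mid","driver_grip"]:
        try: print(t,[(np.round(d["box"]).astype(int).tolist(),round(d["confidence"],2)) for d in spot_in(n,t)][:4])
        except Exception as e: print(t,e)
E
```

```text
{'time': np.float64(0.0), 'joint_positions': array([-1.215,  0.334,  0.04 ,  1.466, -0.013,  1.343, -0.058]), 'qvel': array([-0.001, -0.   , -0.   , -0.001, -0.   ,  0.   ,  0.   ]), 'effort': array([ 0.0000e+00, -6.5636e+01,  1.3350e+00, -4.0379e+01, -6.0000e-02,
        4.5000e-02,  0.0000e+00]), 'ee_pos': array([0.285, 0.583, 0.222]), 'orientation': array([-7.08e-01, -3.06e+00,  2.00e-03]), 'ft_force': array([-0.388, -0.164, -0.026]), 'wrist_torque': array([ 0.023,  0.022, -0.029]), 'grasp_force': np.float64(0.0), 'grip_width': np.float64(0.087)}
top {'intrinsics': array([[393.5547729 ,   0.        , 281.03732997],
       [  0.        , 393.5547729 , 212.63031346],
       [  0.        ,   0.        ,   1.        ]]), 'position': array([ 0.31892226, -0.10541595,  1.48942101]), 'orientation': array([ 0.11699353, -0.12284003, -1.58410022])}
wheel_hub [([235, 142, 283, 245], 0.85)]
wheel_handle [([244, 198, 283, 240], 0.82)]
wheel [([239, 201, 285, 238], 0.88)]
lock_top [([235, 141, 280, 186], 0.74), ([420, 269, 429, 278], 0.58), ([331, 280, 339, 288], 0.45), ([315, 230, 326, 235], 0.
[... 742 characters left out ...]
9, 221], 0.58)]
wheel [([248, 191, 291, 221], 0.97)]
lock_top [([273, 257, 276, 264], 0.49), ([259, 371, 269, 373], 0.49)]
lock [([221, 283, 225, 292], 0.48), ([271, 256, 281, 266], 0.44)]
stage_top [([290, 172, 347, 214], 0.87), ([270, 258, 282, 262], 0.25), ([248, 192, 290, 221], 0.21)]
joystick [([224, 153, 266, 185], 0.64)]
carton_mid [([239, 249, 256, 264], 0.63), ([269, 124, 277, 153], 0.57)]
dropper_mid [([213, 192, 220, 207], 0.4), ([244, 306, 289, 333], 0.33), ([267, 122, 278, 154], 0.21)]
jar_mid [([255, 193, 287, 222], 0.62), ([242, 249, 256, 264], 0.55)]
slide_box_mid [([335, 262, 374, 299], 0.57)]
tape_mid [([187, 159, 204, 176], 0.69)]
driver_grip [([246, 313, 274, 333], 0.79)]
```

View pics/top1.png

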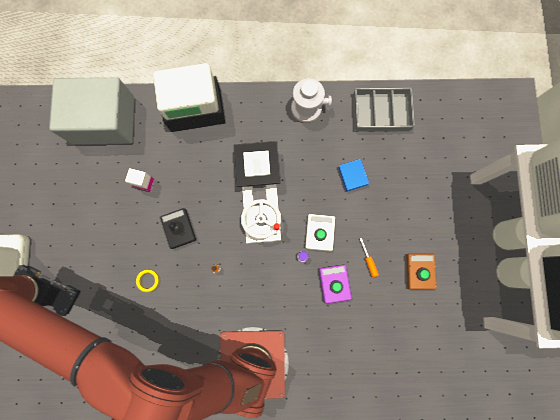

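View pics/side1.png

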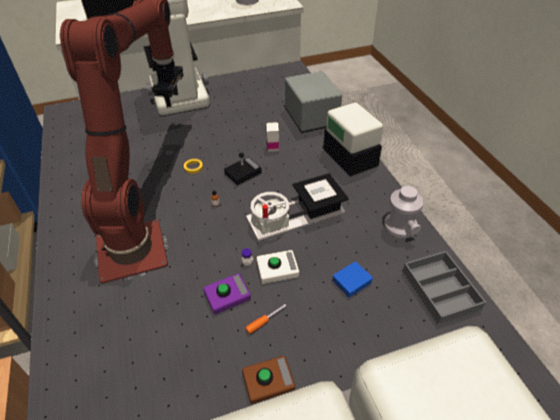

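Top view: the wheel is at (261,220) with the red handle at (277,227). The candidates for the button are the white pad (320,234), the purple pad (336,287) and the brown pad (424,274). I choose the white pad at (320,234), which is at (274,262) in the side view, and check it in a crop.

Run:
```python
from h import *
out=[]
cs={n:camera(n) for n in("top","side")}
def cen(im,x0,y0,x1,y1,kind):
    r=im[y0:y1,x0:x1].astype(int);R_,G,B=r[...,0],r[...,1],r[...,2]
    m={"red":(R_>120)&(G<70)&(B<70),"green":(G>R_+40)&(G>B+30),"purple":(B>G+50)&(R_>G+20)}[kind]
    y,x=np.nonzero(m);return x.mean()+x0,y.mean()+y0,len(x),(x.min()+x0,x.max()+x0,y.min()+y0,y.max()+y0)
t,s=cs["top"],cs["side"]
def tri(a,b):
    def ln(c,p): A=ray(c,*p,0.);return np.array(c["position"]),A-c["position"]
    p,d=ln(t,a);q,e=ln(s,b);k=np.linalg.lstsq(np.c_[d,-e],q-p,rcond=None)[0]
    A,B=p+d*k[0],q+e*k[1];return np.round((A+B)/2,4),np.linalg.norm(A-B)
for k,bt,bs in(("red",(265,215,290,240),(255,198,275,222)),("green",(308,220,333,248),(262,252,288,272)),("purple",(293,248,314,268),(238,246,260,268))):
    a=cen(t["color"],*bt,k);b=cen(s["color"],*bs,k);print(k,a,b,tri(a[:2],b[:2]))
print("button z.04",ray(t,320.5,234,.045))
# wheel rim
print("hub", tri((261,219.5),(269,211)),ray(t,261,219.5,.1),ray(s,269.5,208,.1))
for n,b in(("top",(215,180,345,290)),("side",(225,170,325,290))):
    im=cs[n]["color"][b[1]:b[3],b[0]:b[2]];out.append(cv2.resize(im,(390,420 if n=="side" else 330),interpolation=3))
o=np.zeros((420,780,3),np.uint8);o[:330,:390]=out[0];o[:,390:]=out[1];save(o,"crop1.png")
for nm,p in(("dropper",(215,268)),("jar",(303,257))):print(nm,ray(t,*p,.05))
```

```text
red (np.float64(275.6875), np.float64(226.8125), 16, (np.int64(274), np.int64(278), np.int64(224), np.int64(229))) (np.float64(264.53333333333336), np.float64(206.86666666666667), 15, (np.int64(263), np.int64(266), np.int64(205), np.int64(209))) (array([ 0.4799, -0.0936,  0.148 ]), np.float64(0.007934067065182609))
green (np.float64(320.44776119402985), np.float64(233.955223880597), 67, (np.int64(316), np.int64(325), np.int64(230), np.int64(238))) (np.float64(273.93220338983053), np.float64(260.66101694915255), 59, (np.int64(270), np.int64(278), np.int64(257), np.int64(264))) (array([ 0.4602, -0.2562,  0.0508]), np.float64(0.0038413791656619744))
purple (np.float64(303.0135135135135), np.float64(255.78378378378378), 74, (np.int64(299), np.int64(308), np.int64(251), np.int64(260))) (np.float64(246.1076923076923), np.float64(252.1846153846154), 65, (np.int64(242), np.int64(251), np.int64(248), np.int64(256))) (array([ 0.3814, -0.1901,  0.0523]), np.float64(0.0036331515321091985))
button z.04 [ 0.4586431  -0.25666707  0.045     ]
hub (array([ 0.5142, -0.0391,  0.0654]), np.float64(0.0017060606059935985)) [ 0.50864281 -0.04061644  0.1       ] [ 0.5119736  -0.05828925  0.1       ]
dropper [0.34103765 0.12983814 0.05      ]
jar [ 0.37529767 -0.18978115  0.05      ]
```

View pics/crop1.png

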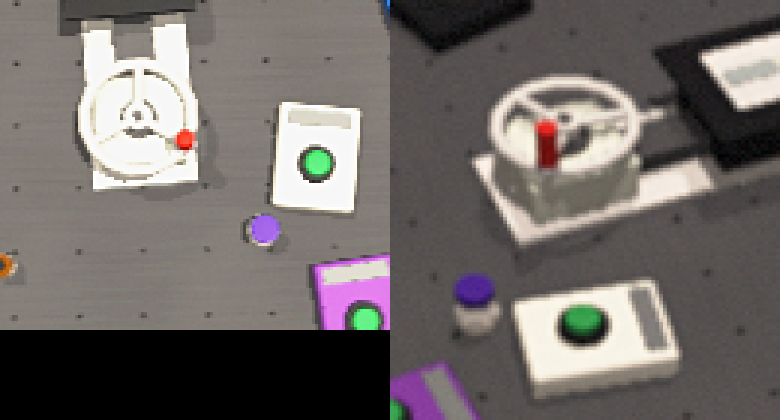

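Run:
```python
from h import *
from scipy.optimize import least_squares
t,s=camera("top"),camera("side")
# rim ellipse centre (rim top z .1), red mean ~z .14, button
def f(p):
    hx,hy,ph,bx,by,tx,ty,sx,sy=p
    h=[hx+.065*np.cos(ph),hy+.065*np.sin(ph)]
    r=[]
    for c,rim,red,o,zr in((t,(261,218.7),(276.6,226.6),(tx,ty),.15),(s,(269.1,204.6),(264.8,206.3),(sx,sy),.135)):
        r+=list(proj(c,[hx,hy,.1])+o-rim)+list(proj(c,[*h,zr])+o-red)+[o[0]*.5,o[1]*.5]
    r+=list(proj(t,[bx,by,.05])+[tx,ty]-[320.4,234]) + list(proj(s,[bx,by,.05])+[sx,sy]-[273.9,260.7])
    return r
q=least_squares(f,[.51,-.045,-2.1,.46,-.256,0,0,0,0])
print(np.round(q.x,4),np.degrees(q.x[2]),np.round(q.fun,1))
hx,hy,ph=q.x[:3];print("handle",hx+.065*np.cos(ph),hy+.065*np.sin(ph))
d=observe();print(np.round(R.from_rotvec(d["orientation"]).as_matrix(),3))
```

```text
[ 0.5151 -0.0387 -2.1338  0.46   -0.2566  0.3286  0.813   0.6245 -1.0586] -122.25964926001934 [-0.2 -0.2 -0.4 -0.3  0.2  0.4  0.2 -1.4 -0.5  2.4  0.3 -0.5  0.5  0.3
  0.1 -0.7]
handle 0.48039987423672004 -0.09368812363151063
[[-0.898  0.439 -0.   ]
 [ 0.439  0.898 -0.   ]
 [-0.    -0.    -1.   ]]
```

{"api": "move_arm", "payload": {
  "series": [
    {"rot": [0, 0, 0.2368], "offset": [0, 0, -0.04], "fingers": 1},
    {"rot": [0, 0, 0.2368], "offset": [0, 0, -0.04], "fingers": 1},
    {"rot": [0, 0, 0.2368], "offset": [0, 0, 0], "fingers": 1},
    {"rot": [0, 0, 0.2368], "offset": [0, 0, 0], "fingers": 1},
    {"rot": [0, 0, 0.2368], "offset": [0, 0, 0], "fingers": 1},
    {"rot": [0, 0, 0.2368], "offset": [0, 0, 0], "fingers": 1},
    {"rot": [0, 0, 0], "offset": [0, 0, 0], "fingers": 1}
  ],
  "force": 10
}}

```text
time: 2.48
ee_pos: [0.2855, 0.5839, 0.2545]
orientation: [2.22, 2.223, -0.0]
ft_force: [0.1, 0.1, 0.3]
grip_width: 0.0251
grasp_force: 0.0
```

{"api": "move_arm", "payload": {
  "series": [
    {"rot": [0, 0, 0], "offset": [-0.1, 0.105, 0], "fingers": 1},
    {"rot": [0, 0, 0], "offset": [-0.1, 0.105, 0], "fingers": 1},
    {"rot": [0, 0, 0], "offset": [-0.1, 0.105, 0], "fingers": 1},
    {"rot": [0, 0, 0], "offset": [-0.1, 0.1, 0], "fingers": 1},
    {"rot": [0, 0, 0], "offset": [-0.1, 0, 0], "fingers": 1},
    {"rot": [0, 0, 0], "offset": [-0.1, 0, 0], "fingers": 1},
    {"rot": [0, 0, 0], "offset": [-0.1, 0, 0], "fingers": 1},
    {"rot": [0, 0, 0], "offset": [-0.1, 0, 0], "fingers": 1},
    {"rot": [0, 0, 0], "offset": [-0.1, 0, 0], "fingers": 1},
    {"rot": [0, 0, 0], "offset": [-0.1, 0, 0], "fingers": 1},
    {"rot": [0, 0, 0], "offset": [-0.1, 0, 0], "fingers": 1},
    {"rot": [0, 0, 0], "offset": [-0.1, 0, 0], "fingers": 1},
    {"rot": [0, 0, 0], "offset": [-0.1, 0, 0], "fingers": 1},
    {"rot": [0, 0, 0], "offset": [-0.1, 0, 0], "fingers": 1},
    {"rot": [0, 0, 0], "offset": [-0.1, 0, 0], "fingers": 1},
    {"rot": [0, 0, 0], "offset": [-0.1, 0, 0], "fingers": 1},
    {"rot": [0, 0, 0], "offset": [0, 0, 0], "fingers": 1},
    {"rot": [0, 0, 0], "offset": [0, 0, 0], "fingers": 1}
  ]
}}

```text
time: 4.72
ee_pos: [0.4516, -0.0555, 0.2547]
orientation: [-2.218, -2.225, -0.001]
ft_force: [-0.0, 0.8, -0.4]
grip_width: 0.0004
grasp_force: 0.0
```

{"api": "move_arm", "payload": {
  "series": [
    {"rot": [0, 0, 0], "offset": [0, 0, 0.1], "fingers": 1},
    {"rot": [0, 0, 0], "offset": [0, 0, 0.1], "fingers": 1},
    {"rot": [0, 0, 0], "offset": [0, 0, 0.08], "fingers": 1},
    {"rot": [0, 0, 0], "offset": [0, 0, 0.05], "fingers": 1},
    {"rot": [0, 0, 0], "offset": [0, 0, 0.02], "fingers": 1},
    {"rot": [0, 0, 0], "offset": [0, 0, 0], "fingers": 1},
    {"rot": [0, 0, 0], "offset": [0, 0, 0], "fingers": 1}
  ]
}}

```text
time: 5.6
ee_pos: [0.4522, -0.0558, 0.1154]
orientation: [2.22, 2.222, 0.002]
ft_force: [-0.1, -0.4, 1.0]
grip_width: 0.0002
grasp_force: 0.0
```

Run:
```python
from h import *
o=observe();print(np.round(o["ee_pos"],4),np.round(o["ft_force"],2))
c=camera("side");s=camera("top");print(proj(c,o["ee_pos"]),proj(s,o["ee_pos"]))
A=cv2.resize(c["color"][165:265,215:315],(400,400),interpolation=3);B=cv2.resize(s["color"][170:270,210:310],(400,400),interpolation=3)
save(np.hstack([A,B]),"c2.png")
```

```text
[ 0.4522 -0.0558  0.1154] [-0.09 -0.43  1.01]
[253.23859574 208.45526105] [265.27096042 234.80831761]
```

View pics/c2.png

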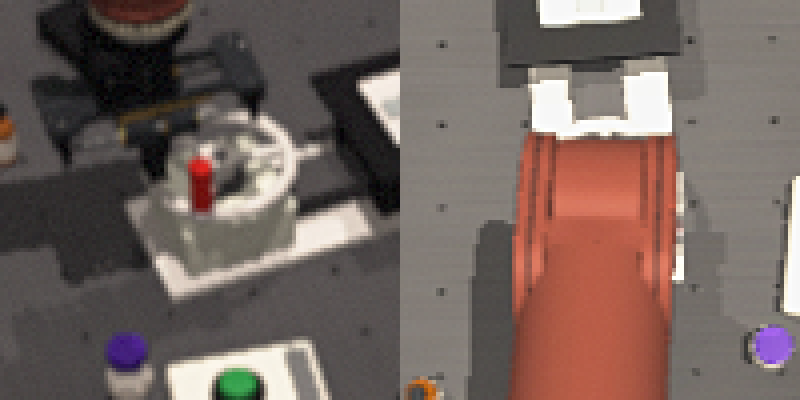

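Side crop: the closed fingers stand behind the handle at about (253,208), and the red handle is at (265,206), not touched. I'll approach it along the circle.

{"api": "move_arm", "payload": {
  "series": [
    {"rot": [0, 0, 0], "offset": [-0.017, 0.006, 0], "fingers": 1},
    {"rot": [0, 0, 0], "offset": [-0.017, 0.006, 0], "fingers": 1},
    {"rot": [0, 0, 0], "offset": [0, 0, 0], "fingers": 1},
    {"rot": [0, 0, 0], "offset": [0, 0, 0], "fingers": 1}
  ]
}}

```text
time: 6.2
ee_pos: [0.4563, -0.0698, 0.1145]
orientation: [-2.222, -2.221, 0.0]
ft_force: [-1.1, -0.4, 0.8]
grip_width: 0.0003
grasp_force: 0.0
```

{"api": "move_arm", "payload": {
  "series": [
    {"rot": [0, 0, 0], "offset": [-0.0022, 0.0013, 0], "fingers": 1},
    {"rot": [0, 0, 0], "offset": [0, 0, 0], "fingers": 1},
    {"rot": [0, 0, 0], "offset": [0, 0, 0], "fingers": 1}
  ]
}}

```text
time: 6.58
ee_pos: [0.4569, -0.0705, 0.1146]
orientation: [-2.221, -2.222, 0.0]
ft_force: [-0.7, 0.4, 0.4]
grip_width: 0.0008
grasp_force: 0.0
```

{"api": "move_arm", "payload": {
  "series": [
    {"rot": [0, 0, 0], "offset": [-0.0022, 0.0013, 0], "fingers": 1},
    {"rot": [0, 0, 0], "offset": [0, 0, 0], "fingers": 1},
    {"rot": [0, 0, 0], "offset": [0, 0, 0], "fingers": 1}
  ]
}}

```text
time: 6.95
ee_pos: [0.4574, -0.0715, 0.1146]
orientation: [2.221, 2.222, -0.0]
ft_force: [0.7, 0.1, 0.5]
grip_width: 0.0004
grasp_force: 0.0
```

{"api": "move_arm", "payload": {
  "series": [
    {"rot": [0, 0, 0], "offset": [-0.0022, 0.0013, 0], "fingers": 1},
    {"rot": [0, 0, 0], "offset": [0, 0, 0], "fingers": 1},
    {"rot": [0, 0, 0], "offset": [0, 0, 0], "fingers": 1}
  ]
}}

```text
time: 7.32
ee_pos: [0.4579, -0.0723, 0.1145]
orientation: [-2.221, -2.221, 0.0]
ft_force: [-1.3, 0.9, -0.2]
grip_width: 0.0006
grasp_force: 0.0
```

{"api": "move_arm", "payload": {
  "series": [
    {"rot": [0, 0, 0], "offset": [-0.0022, 0.0013, 0], "fingers": 1},
    {"rot": [0, 0, 0], "offset": [0, 0, 0], "fingers": 1},
    {"rot": [0, 0, 0], "offset": [0, 0, 0], "fingers": 1}
  ]
}}

```text
time: 7.7
ee_pos: [0.4584, -0.0732, 0.1145]
orientation: [-2.221, -2.221, 0.0]
ft_force: [0.2, 0.4, -0.2]
grip_width: 0.0005
grasp_force: 0.0
```

{"api": "move_arm", "payload": {
  "series": [
    {"rot": [0, 0, 0], "offset": [-0.0022, 0.0013, 0], "fingers": 1},
    {"rot": [0, 0, 0], "offset": [0, 0, 0], "fingers": 1},
    {"rot": [0, 0, 0], "offset": [0, 0, 0], "fingers": 1}
  ]
}}

```text
time: 8.07
ee_pos: [0.459, -0.0741, 0.1146]
orientation: [-2.221, -2.222, 0.0]
ft_force: [0.5, -0.1, 0.5]
grip_width: 0.0007
grasp_force: 0.0
```

{"api": "move_arm", "payload": {
  "series": [
    {"rot": [0, 0, 0], "offset": [-0.0022, 0.0013, 0], "fingers": 1},
    {"rot": [0, 0, 0], "offset": [0, 0, 0], "fingers": 1},
    {"rot": [0, 0, 0], "offset": [0, 0, 0], "fingers": 1}
  ]
}}

```text
time: 8.45
ee_pos: [0.4595, -0.075, 0.1146]
orientation: [-2.221, -2.222, 0.0]
ft_force: [-1.2, 0.3, 0.3]
grip_width: 0.0004
grasp_force: 0.0
```

{"api": "move_arm", "payload": {
  "series": [
    {"rot": [0, 0, 0], "offset": [-0.0022, 0.0013, 0], "fingers": 1},
    {"rot": [0, 0, 0], "offset": [0, 0, 0], "fingers": 1},
    {"rot": [0, 0, 0], "offset": [0, 0, 0], "fingers": 1}
  ]
}}

```text
time: 8.82
ee_pos: [0.46, -0.0759, 0.1146]
orientation: [2.221, 2.222, -0.0]
ft_force: [-0.1, -0.3, -1.0]
grip_width: 0.0004
grasp_force: 0.0
```

{"api": "move_arm", "payload": {
  "series": [
    {"rot": [0, 0, 0], "offset": [-0.0022, 0.0013, 0], "fingers": 1},
    {"rot": [0, 0, 0], "offset": [0, 0, 0], "fingers": 1},
    {"rot": [0, 0, 0], "offset": [0, 0, 0], "fingers": 1}
  ]
}}

```text
time: 9.2
ee_pos: [0.4605, -0.0768, 0.1146]
orientation: [-2.221, -2.221, 0.0]
ft_force: [0.7, -0.1, 0.4]
grip_width: 0.0005
grasp_force: 0.0
```

{"api": "move_arm", "payload": {
  "series": [
    {"rot": [0, 0, 0], "offset": [-0.0022, 0.0013, 0], "fingers": 1},
    {"rot": [0, 0, 0], "offset": [0, 0, 0], "fingers": 1},
    {"rot": [0, 0, 0], "offset": [0, 0, 0], "fingers": 1}
  ]
}}

```text
time: 9.57
ee_pos: [0.461, -0.0776, 0.1146]
orientation: [2.221, 2.222, -0.0]
ft_force: [0.7, 0.1, -0.2]
grip_width: 0.0003
grasp_force: 0.0
```

{"api": "move_arm", "payload": {
  "series": [
    {"rot": [0, 0, 0], "offset": [-0.0022, 0.0013, 0], "fingers": 1},
    {"rot": [0, 0, 0], "offset": [0, 0, 0], "fingers": 1},
    {"rot": [0, 0, 0], "offset": [0, 0, 0], "fingers": 1}
  ]
}}

```text
time: 9.95
ee_pos: [0.4615, -0.0783, 0.1145]
orientation: [-2.221, -2.222, 0.0]
ft_force: [-1.0, 2.2, 0.2]
grip_width: 0.0006
grasp_force: 0.9
```

```bash
cat >> h.py <<'E'
def red(c,b=(240,185,300,235)):
    r=c["color"][b[1]:b[3],b[0]:b[2]].astype(int);w=np.clip(r[...,0]-1.6*np.maximum(r[...,1],r[...,2])-25,0,90);w[w<15]=0
    y,x=np.mgrid[b[1]:b[3],b[0]:b[2]];return np.round([(w*x).sum()/w.sum(),(w*y).sum()/w.sum(),w.sum()],2)
E
python3 - <<'E'
from h import *
c0=cv2.imread("pics/side1.png")[:,:,::-1]
print("start",red({"color":c0},(255,195,280,225)))
c=camera("side");print("now",red(c,(255,195,280,225)));o=observe();print(o["ee_pos"],o["ft_force"],o["wrist_torque"])
save(cv2.resize(c["color"][175:235,225:305],(800,600),interpolation=3),"c3.png")
E
```

```text
start [ 264.83  209.68 3019.6 ]
now [ 264.73  210.85 2274.6 ]
[ 0.46148079 -0.07827751  0.11450457] [-1.47006778  2.59901012 -0.39507388] [0.32150977 0.20629694 0.0309034 ]
```

View pics/c3.png

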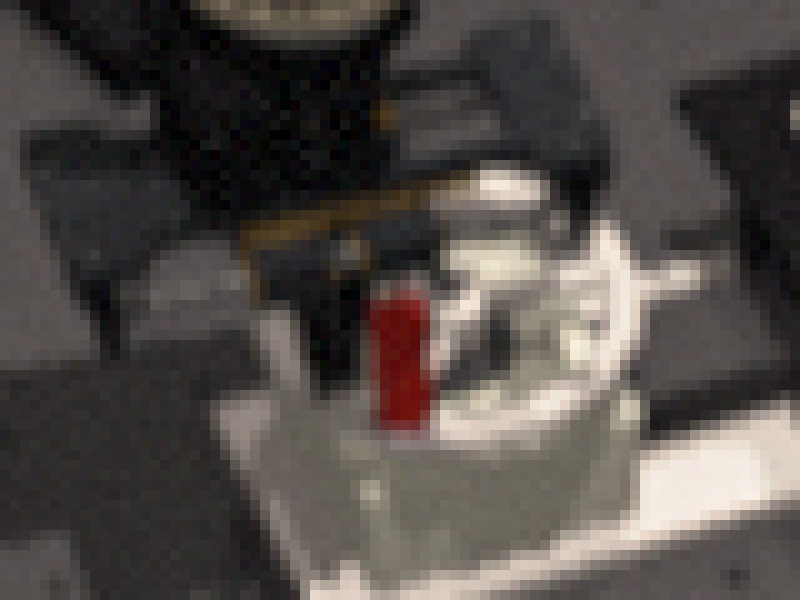

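Contact: 3 N at TCP (0.4615, -0.0783), with the handle still at its start pixel. I'll drive the pusher once round a 65.8 mm circle about the hub and bring it back to this same pose.

Run:
```python
import numpy as np
H=np.array([.5145,-.039]);P=np.array([.4615,-.0783])-H;r=np.hypot(*P);a=np.arctan2(P[1],P[0]);print(r,np.degrees(a))
t=a+np.radians(6)*np.arange(61);Q=np.round(np.c_[r*np.sin(t),r*np.cos(t)]/.4,4);D=np.diff(Q,axis=0)
for i in(0,20,40):print([[round(float(v),4) for v in d] for d in D[i:i+20]])
```

```text
0.0659809821084833 -143.4427164181783
[[-0.0133, 0.011], [-0.0121, 0.0123], [-0.0107, 0.0135], [-0.0092, 0.0146], [-0.0077, 0.0155], [-0.0061, 0.0162], [-0.0043, 0.0167], [-0.0025, 0.0171], [-0.0007, 0.0172], [0.001, 0.0172], [0.0029, 0.0171], [0.0046, 0.0166], [0.0064, 0.0161], [0.008, 0.0153], [0.0095, 0.0144], [0.011, 0.0133], [0.0123, 0.0121], [0.0135, 0.0107], [0.0146, 0.0092], [0.0155, 0.0077]]
[[0.0162, 0.0061], [0.0167, 0.0043], [0.0171, 0.0025], [0.0172, 0.0007], [0.0172, -0.001], [0.0171, -0.0029], [0.0166, -0.0046], [0.0161, -0.0064], [0.0153, -0.008], [0.0144, -0.0095], [0.0133, -0.011], [0.0121, -0.0123], [0.0107, -0.0135], [0.0092, -0.0146], [0.0077, -0.0155], [0.0061, -0.0162], [0.0043, -0.0167], [0.0025, -0.0171], [0.0007, -0.0172], [-0.001, -0.0172]]
[[-0.0029, -0.0171], [-0.0046, -0.0166], [-0.0064, -0.0161], [-0.008, -0.0153], [-0.0095, -0.0143], [-0.011, -0.0134], [-0.0123, -0.0121], [-0.0135, -0.0107], [-0.0146, -0.0092], [-0.0155, -0.0077], [-0.0162, -0.0061], [-0.0167, -0.0043], [-0.0171, -0.0025], [-0.0172, -0.0007], [-0.0172, 0.001], [-0.0171, 0.0029], [-0.0166, 0.0046], [-0.0161, 0.0064], [-0.0153, 0.008], [-0.0144, 0.0095]]
```

{"api": "move_arm", "payload": {
  "series": [
    {"rot": [0, 0, 0], "offset": [-0.0133, 0.011, 0], "fingers": 1},
    {"rot": [0, 0, 0], "offset": [-0.0121, 0.0123, 0], "fingers": 1},
    {"rot": [0, 0, 0], "offset": [-0.0107, 0.0135, 0], "fingers": 1},
    {"rot": [0, 0, 0], "offset": [-0.0092, 0.0146, 0], "fingers": 1},
    {"rot": [0, 0, 0], "offset": [-0.0077, 0.0155, 0], "fingers": 1},
    {"rot": [0, 0, 0], "offset": [-0.0061, 0.0162, 0], "fingers": 1},
    {"rot": [0, 0, 0], "offset": [-0.0043, 0.0167, 0], "fingers": 1},
    {"rot": [0, 0, 0], "offset": [-0.0025, 0.0171, 0], "fingers": 1},
    {"rot": [0, 0, 0], "offset": [-0.0007, 0.0172, 0], "fingers": 1},
    {"rot": [0, 0, 0], "offset": [0.001, 0.0172, 0], "fingers": 1}
  ]
}}

```text
time: 11.25
ee_pos: [0.5223, -0.1045, 0.1144]
orientation: [-2.221, -2.221, 0.0]
ft_force: [-4.9, 3.5, 1.9]
grip_width: 0.0006
grasp_force: 2.4
```

Run:
```python
from h import *
o=observe();c=camera("side");print(np.round(o["ee_pos"],4),np.round(o["ft_force"],1),red(c))
H=[.5145,-.039]
for a in range(-80,-20,10):print(a,proj(c,[H[0]+.065*np.cos(np.radians(a)),H[1]+.065*np.sin(np.radians(a)),.13]).round(1))
save(cv2.resize(c["color"][165:240,230:330],(800,600),interpolation=3),"c4.png")
```

```text
[ 0.5223 -0.1045  0.1144] [-4.9  3.5  1.9] [ 282.17  208.94 1270.8 ]
-80 [276.9 209.4]
-70 [279.6 208.1]
-60 [281.9 206.6]
-50 [283.7 204.7]
-40 [285.1 202.7]
-30 [286.  200.6]
```

View pics/c4.png

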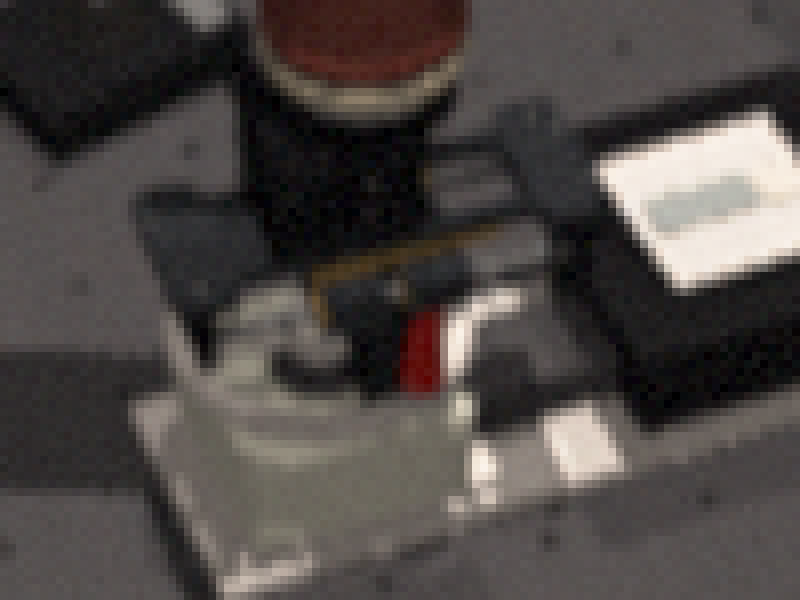

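The handle has moved along with the pusher to about -60° at pixel (282,209), with about 5 N. I'll go on in segments.

{"api": "move_arm", "payload": {
  "series": [
    {"rot": [0, 0, 0], "offset": [0.0029, 0.0171, 0], "fingers": 1},
    {"rot": [0, 0, 0], "offset": [0.0046, 0.0166, 0], "fingers": 1},
    {"rot": [0, 0, 0], "offset": [0.0064, 0.0161, 0], "fingers": 1},
    {"rot": [0, 0, 0], "offset": [0.008, 0.0153, 0], "fingers": 1},
    {"rot": [0, 0, 0], "offset": [0.0095, 0.0144, 0], "fingers": 1},
    {"rot": [0, 0, 0], "offset": [0.011, 0.0133, 0], "fingers": 1},
    {"rot": [0, 0, 0], "offset": [0.0123, 0.0121, 0], "fingers": 1},
    {"rot": [0, 0, 0], "offset": [0.0135, 0.0107, 0], "fingers": 1},
    {"rot": [0, 0, 0], "offset": [0.0146, 0.0092, 0], "fingers": 1},
    {"rot": [0, 0, 0], "offset": [0.0155, 0.0077, 0], "fingers": 1}
  ]
}}

```text
time: 12.55
ee_pos: [0.5753, -0.0651, 0.1146]
orientation: [2.221, 2.221, -0.0]
ft_force: [-1.8, -2.3, -0.1]
grip_width: 0.0005
grasp_force: 1.3
```

Run:
```python
from h import *
c=camera("side");print(red(c))
H=[.5145,-.039]
for a in range(-10,50,10):print(a,proj(c,[H[0]+.065*np.cos(np.radians(a)),H[1]+.065*np.sin(np.radians(a)),.13]).round(1))
```

```text
[nan nan  0.]
-10 [286.  196.3]
0 [285.3 194.2]
10 [284.  192.3]
20 [282.3 190.6]
30 [280.1 189.1]
40 [277.6 187.9]h.py:16: RuntimeWarning: invalid value encountered in scalar divide
  y,x=np.mgrid[b[1]:b[3],b[0]:b[2]];return np.round([(w*x).sum()/w.sum(),(w*y).sum()/w.sum(),w.sum()],2)
```

Here the fingers hide the handle. The reaction of about 3 N, opposite to the push, shows that contact is kept.

{"api": "move_arm", "payload": {
  "series": [
    {"rot": [0, 0, 0], "offset": [0.0162, 0.0061, 0], "fingers": 1},
    {"rot": [0, 0, 0], "offset": [0.0167, 0.0043, 0], "fingers": 1},
    {"rot": [0, 0, 0], "offset": [0.0171, 0.0025, 0], "fingers": 1},
    {"rot": [0, 0, 0], "offset": [0.0172, 0.0007, 0], "fingers": 1},
    {"rot": [0, 0, 0], "offset": [0.0172, -0.001, 0], "fingers": 1},
    {"rot": [0, 0, 0], "offset": [0.0171, -0.0029, 0], "fingers": 1},
    {"rot": [0, 0, 0], "offset": [0.0166, -0.0046, 0], "fingers": 1},
    {"rot": [0, 0, 0], "offset": [0.0161, -0.0064, 0], "fingers": 1},
    {"rot": [0, 0, 0], "offset": [0.0153, -0.008, 0], "fingers": 1},
    {"rot": [0, 0, 0], "offset": [0.0144, -0.0095, 0], "fingers": 1}
  ]
}}

```text
time: 13.85
ee_pos: [0.5677, -0.0, 0.1147]
orientation: [2.221, 2.22, 0.0]
ft_force: [1.0, -3.5, 0.2]
grip_width: 0.0003
grasp_force: 1.8
```

{"api": "move_arm", "payload": {
  "series": [
    {"rot": [0, 0, 0], "offset": [0.0133, -0.011, 0], "fingers": 1},
    {"rot": [0, 0, 0], "offset": [0.0121, -0.0123, 0], "fingers": 1},
    {"rot": [0, 0, 0], "offset": [0.0107, -0.0135, 0], "fingers": 1},
    {"rot": [0, 0, 0], "offset": [0.0092, -0.0146, 0], "fingers": 1},
    {"rot": [0, 0, 0], "offset": [0.0077, -0.0155, 0], "fingers": 1},
    {"rot": [0, 0, 0], "offset": [0.0061, -0.0162, 0], "fingers": 1},
    {"rot": [0, 0, 0], "offset": [0.0043, -0.0167, 0], "fingers": 1},
    {"rot": [0, 0, 0], "offset": [0.0025, -0.0171, 0], "fingers": 1},
    {"rot": [0, 0, 0], "offset": [0.0007, -0.0172, 0], "fingers": 1},
    {"rot": [0, 0, 0], "offset": [-0.001, -0.0172, 0], "fingers": 1}
  ]
}}

```text
time: 15.1
ee_pos: [0.507, 0.0262, 0.1147]
orientation: [2.221, 2.221, 0.001]
ft_force: [3.9, -2.8, 0.7]
grip_width: 0.0004
grasp_force: 2.4
```

Run:
```python
from h import *
c=camera("side");print(red(c))
H=[.5145,-.039]
for a in range(100,170,10):print(a,proj(c,[H[0]+.065*np.cos(np.radians(a)),H[1]+.065*np.sin(np.radians(a)),.13]).round(1))
```

```text
[ 255.91  190.34 2253.8 ]
100 [260.1 187.9]
110 [257.5 189. ]
120 [255.2 190.5]
130 [253.2 192.2]
140 [251.7 194.1]
150 [250.7 196.2]
160 [250.3 198.3]
```

The handle is at about 118° (256,190). Next comes the last third, with the final step held back.

{"api": "move_arm", "payload": {
  "series": [
    {"rot": [0, 0, 0], "offset": [-0.0029, -0.0171, 0], "fingers": 1},
    {"rot": [0, 0, 0], "offset": [-0.0046, -0.0166, 0], "fingers": 1},
    {"rot": [0, 0, 0], "offset": [-0.0064, -0.0161, 0], "fingers": 1},
    {"rot": [0, 0, 0], "offset": [-0.008, -0.0153, 0], "fingers": 1},
    {"rot": [0, 0, 0], "offset": [-0.0095, -0.0143, 0], "fingers": 1},
    {"rot": [0, 0, 0], "offset": [-0.011, -0.0134, 0], "fingers": 1},
    {"rot": [0, 0, 0], "offset": [-0.0123, -0.0121, 0], "fingers": 1},
    {"rot": [0, 0, 0], "offset": [-0.0135, -0.0107, 0], "fingers": 1},
    {"rot": [0, 0, 0], "offset": [-0.0146, -0.0092, 0], "fingers": 1},
    {"rot": [0, 0, 0], "offset": [-0.0155, -0.0077, 0], "fingers": 1}
  ]
}}

```text
time: 16.4
ee_pos: [0.4537, -0.0133, 0.1145]
orientation: [-2.221, -2.221, 0.0]
ft_force: [0.9, 2.1, -0.5]
grip_width: 0.0004
grasp_force: 1.2
```

{"api": "move_arm", "payload": {
  "series": [
    {"rot": [0, 0, 0], "offset": [-0.0162, -0.0061, 0], "fingers": 1},
    {"rot": [0, 0, 0], "offset": [-0.0167, -0.0043, 0], "fingers": 1},
    {"rot": [0, 0, 0], "offset": [-0.0171, -0.0025, 0], "fingers": 1},
    {"rot": [0, 0, 0], "offset": [-0.0172, -0.0007, 0], "fingers": 1},
    {"rot": [0, 0, 0], "offset": [-0.0172, 0.001, 0], "fingers": 1},
    {"rot": [0, 0, 0], "offset": [-0.0171, 0.0029, 0], "fingers": 1},
    {"rot": [0, 0, 0], "offset": [-0.0166, 0.0046, 0], "fingers": 1},
    {"rot": [0, 0, 0], "offset": [-0.0161, 0.0064, 0], "fingers": 1},
    {"rot": [0, 0, 0], "offset": [-0.0077, 0.004, 0], "fingers": 1},
    {"rot": [0, 0, 0], "offset": [-0.0076, 0.004, 0], "fingers": 1},
    {"rot": [0, 0, 0], "offset": [0, 0, 0], "fingers": 1},
    {"rot": [0, 0, 0], "offset": [0, 0, 0], "fingers": 1}
  ]
}}

```text
time: 17.9
ee_pos: [0.4574, -0.0731, 0.1144]
orientation: [-2.222, -2.221, 0.001]
ft_force: [-0.4, 1.4, 0.9]
grip_width: 0.0004
grasp_force: 0.5
```

Run:
```python
from h import *
c=camera("side");print(red(c,(245,195,280,225)));o=observe();print(np.round(o["ee_pos"],4),np.round(o["ft_force"],1))
```

```text
[ 263.18  210.46 2376.  ]
[ 0.4575 -0.073   0.1144] [-0.7  0.2 -0.6]
```

{"api": "move_arm", "payload": {
  "series": [
    {"rot": [0, 0, 0], "offset": [-0.0045, 0.0033, 0], "fingers": 1},
    {"rot": [0, 0, 0], "offset": [-0.0045, 0.0033, 0], "fingers": 1},
    {"rot": [0, 0, 0], "offset": [-0.0045, 0.0033, 0], "fingers": 1},
    {"rot": [0, 0, 0], "offset": [0, 0, 0], "fingers": 1},
    {"rot": [0, 0, 0], "offset": [0, 0, 0], "fingers": 1}
  ]
}}

```text
time: 18.58
ee_pos: [0.4619, -0.0783, 0.1146]
orientation: [2.221, 2.221, -0.0]
ft_force: [-0.5, 2.0, 0.0]
grip_width: 0.0003
grasp_force: 0.7
```

Run:
```python
from h import *
c=camera("side");print(red(c,(255,195,280,225)));o=observe();print(np.round(o["ee_pos"],4),np.round(o["ft_force"],1))
```

```text
[ 264.91  210.77 2277.4 ]
[ 0.4618 -0.0783  0.1146] [-0.4  0.9 -0.6]
```

The handle is back at its start pixel (264.9 against 264.7). I'll back off, lift and move above the button.

{"api": "move_arm", "payload": {
  "series": [
    {"rot": [0, 0, 0], "offset": [0.02, -0.01, 0], "fingers": 1},
    {"rot": [0, 0, 0], "offset": [0.02, -0.01, 0], "fingers": 1},
    {"rot": [0, 0, 0], "offset": [0, 0, 0], "fingers": 1},
    {"rot": [0, 0, 0], "offset": [0, 0, -0.1], "fingers": 1},
    {"rot": [0, 0, 0], "offset": [0, 0, -0.12], "fingers": 1},
    {"rot": [0, 0, 0], "offset": [0, 0, 0], "fingers": 1},
    {"rot": [0, 0, 0], "offset": [-0.097, 0.003, 0], "fingers": 1},
    {"rot": [0, 0, 0], "offset": [-0.097, 0.003, 0], "fingers": 1},
    {"rot": [0, 0, 0], "offset": [-0.097, 0.003, 0], "fingers": 1},
    {"rot": [0, 0, 0], "offset": [-0.097, 0.003, 0], "fingers": 1},
    {"rot": [0, 0, 0], "offset": [-0.097, 0.003, 0], "fingers": 1},
    {"rot": [0, 0, 0], "offset": [0, 0, 0], "fingers": 1},
    {"rot": [0, 0, 0], "offset": [0, 0, 0], "fingers": 1}
  ]
}}

```text
time: 20.25
ee_pos: [0.4594, -0.2557, 0.2019]
orientation: [-2.221, -2.221, 0.001]
ft_force: [0.5, 0.4, -0.5]
grip_width: 0.0007
grasp_force: 0.0
```

Run:
```python
from h import *
c=camera("side");t=camera("top");o=observe();print(np.round(o["ee_pos"],4))
for n,k,b in(("side1",c,(255,195,280,225)),("top1",t,(262,212,292,242))):
    a=cv2.imread(f"pics/{n}.png")[:,:,::-1];print(n,red({"color":a},b),red(k,b))
A=cv2.resize(c["color"][180:280,225:325],(400,400),interpolation=3);B=cv2.resize(t["color"][180:280,240:340],(400,400),interpolation=3)
save(np.hstack([A,B]),"c5.png")
```

```text
[ 0.4599 -0.2549  0.2022]
side1 [ 264.83  209.68 3019.6 ] [nan nan  0.]
top1 [ 276.23  226.17 2586.  ] [ 276.29  226.13 2622.6 ]h.py:16: RuntimeWarning: invalid value encountered in scalar divide
  y,x=np.mgrid[b[1]:b[3],b[0]:b[2]];return np.round([(w*x).sum()/w.sum(),(w*y).sum()/w.sum(),w.sum()],2)
```

View pics/c5.png

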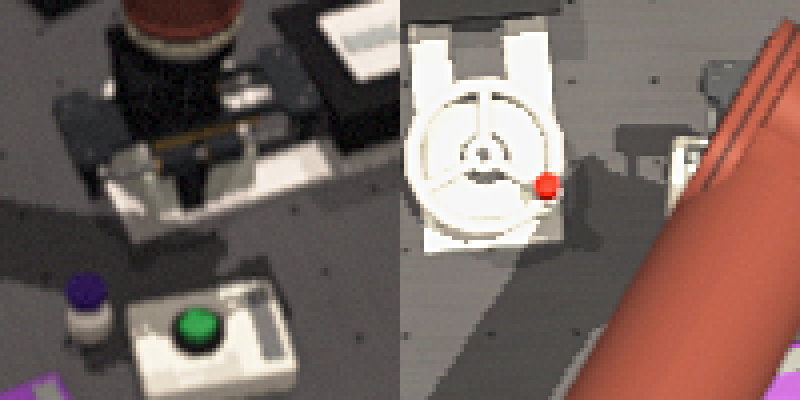

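The top view shows the handle at its start position to within 0.1 px (276.3,226.1). The fingers are over the green button on the white pad, so I go down.

{"api": "move_arm", "payload": {
  "series": [
    {"rot": [0, 0, 0], "offset": [-0.002, 0, 0.1], "fingers": 1},
    {"rot": [0, 0, 0], "offset": [0, 0, 0.1], "fingers": 1},
    {"rot": [0, 0, 0], "offset": [0, 0, 0.09], "fingers": 1},
    {"rot": [0, 0, 0], "offset": [0, 0, 0.04], "fingers": 1},
    {"rot": [0, 0, 0], "offset": [0, 0, 0], "fingers": 1},
    {"rot": [0, 0, 0], "offset": [0, 0, 0], "fingers": 1}
  ]
}}

```text
time: 21.1
ee_pos: [0.4607, -0.2572, 0.0719]
orientation: [2.22, 2.221, 0.002]
ft_force: [0.2, 0.8, -0.2]
grip_width: 0.0005
grasp_force: 0.0
```

Run:
```python
from h import *
c=camera("side");o=observe();print(np.round(o["ee_pos"],4),proj(c,o["ee_pos"]),proj(c,[.46,-.2565,.05]))
save(cv2.resize(c["color"][230:290,240:320],(800,600),interpolation=3),"c6.png")
```

```text
[ 0.4607 -0.2572  0.0719] [273.47035773 257.00318311] [273.3701049  261.02406336]
```

View pics/c6.png

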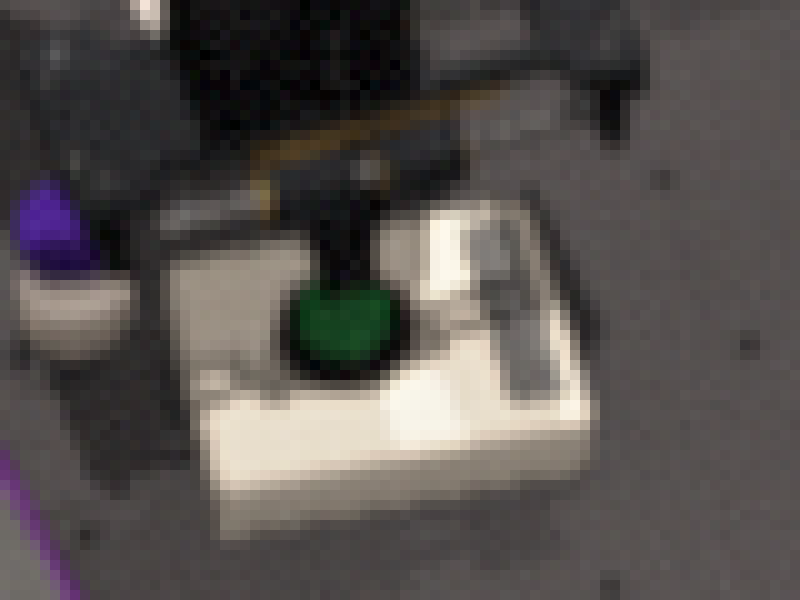

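The finger tip is centred over the button, with its tip at about (273,257) and the button at (274,261). I'll press in small steps.

{"api": "move_arm", "payload": {
  "series": [
    {"rot": [0, 0, 0], "offset": [0, 0, 0.02], "fingers": 1},
    {"rot": [0, 0, 0], "offset": [0, 0, 0.02], "fingers": 1},
    {"rot": [0, 0, 0], "offset": [0, 0, 0], "fingers": 1}
  ]
}}

```text
time: 21.52
ee_pos: [0.4599, -0.2567, 0.0542]
orientation: [-2.221, -2.221, 0.0]
ft_force: [1.2, 2.1, 3.2]
grip_width: 0.0007
grasp_force: 1.3
```

{"api": "move_arm", "payload": {
  "series": [
    {"rot": [0, 0, 0], "offset": [0, 0, 0.005], "fingers": 1},
    {"rot": [0, 0, 0], "offset": [0, 0, 0], "fingers": 1}
  ]
}}

```text
time: 21.78
ee_pos: [0.4599, -0.2568, 0.0526]
orientation: [-2.221, -2.222, -0.0]
ft_force: [0.2, 2.1, 2.6]
grip_width: 0.0003
grasp_force: 1.8
```

{"api": "move_arm", "payload": {
  "series": [
    {"rot": [0, 0, 0], "offset": [0, 0, 0.005], "fingers": 1},
    {"rot": [0, 0, 0], "offset": [0, 0, 0], "fingers": 1}
  ]
}}

```text
time: 22.02
ee_pos: [0.4599, -0.2568, 0.0506]
orientation: [2.221, 2.222, 0.0]
ft_force: [0.5, 1.5, 6.1]
grip_width: 0.0005
grasp_force: 2.4
```

{"api": "move_arm", "payload": {
  "series": [
    {"rot": [0, 0, 0], "offset": [0, 0, 0.005], "fingers": 1},
    {"rot": [0, 0, 0], "offset": [0, 0, 0], "fingers": 1}
  ]
}}

```text
time: 22.28
ee_pos: [0.46, -0.2569, 0.0501]
orientation: [-2.221, -2.221, -0.002]
ft_force: [-6.9, 7.3, 28.8]
grip_width: 0.0005
grasp_force: 14.2
```

The button is at its hard stop after about 6 mm of travel. I release it and rise.

{"api": "move_arm", "payload": {
  "series": [
    {"rot": [0, 0, 0], "offset": [0, 0, -0.01], "fingers": 1},
    {"rot": [0, 0, 0], "offset": [0, 0, -0.03], "fingers": 1},
    {"rot": [0, 0, 0], "offset": [0, 0, -0.1], "fingers": 1},
    {"rot": [0, 0, 0], "offset": [0, 0, -0.12], "fingers": 1},
    {"rot": [0, 0, 0], "offset": [0, 0, -0.12], "fingers": 1},
    {"rot": [0, 0, 0], "offset": [0, 0, 0], "fingers": 1},
    {"rot": [0, 0, 0], "offset": [0, 0, 0], "fingers": 1}
  ]
}}

```text
time: 23.15
ee_pos: [0.4594, -0.2568, 0.2003]
orientation: [-2.221, -2.221, -0.0]
ft_force: [-0.4, 0.5, -0.1]
grip_width: 0.0005
grasp_force: 0.0
```

Run:
```python
from h import *
c=camera("side");t=camera("top");o=observe();print(np.round(o["ee_pos"],4),np.round(o["ft_force"],1))
for n,k,b in(("top1",t,(262,212,292,242)),("side1",c,(255,195,280,225))):
    a=cv2.imread(f"pics/{n}.png")[:,:,::-1];print(n,red({"color":a},b),red(k,b))
save(c["color"],"c7.png")
```

```text
[ 0.459  -0.2567  0.1996] [ 1.   0.3 -0.8]
top1 [ 276.23  226.17 2586.  ] [ 276.29  226.13 2617.2 ]
side1 [ 264.83  209.68 3019.6 ] [nan nan  0.]h.py:16: RuntimeWarning: invalid value encountered in scalar divide
  y,x=np.mgrid[b[1]:b[3],b[0]:b[2]];return np.round([(w*x).sum()/w.sum(),(w*y).sum()/w.sum(),w.sum()],2)
```

View pics/c7.png

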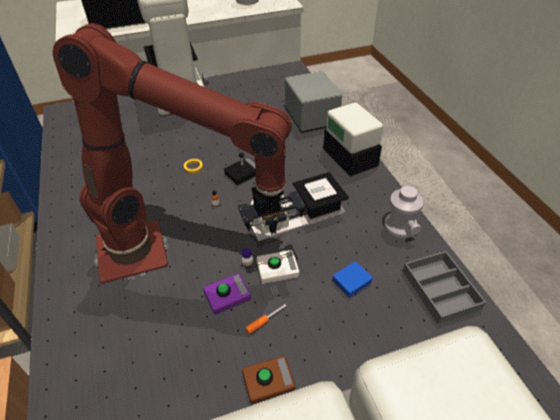

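The picture shows the arm clear at about (270,210), the button up again at (274,262), and all the small things where they were. The handle is unchanged in the top view, so I hand the job in.

```bash
python3 -c "
from station import *
print(sign_off())"
```

```text
the job is handed in; nothing more can be done
None
```

I pushed the hand wheel one full anticlockwise turn, with the handle back at its start to within about 0.1 px in the top view, then pressed the green button on the white pad to its stop and released it; the job is handed in at about 23 s, and the result of the judging was not shown.

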